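Roll a wire reel up into its unwinder

TASK

With the fingertips, push the yellow wire reel up the shallow ramp of the grey unwinder, steadily and without letting it run free or roll back down, until it drops home between the two steel rollers at the top of its lane; then take the hand away. Push only: do not pinch or lift the reel. Leave the blue reel parked at the foot of its lane, and the flux bottle, screwdriver and pliers where they are.

Things in the scene. Friction and masses are not known exactly. Their poses are not given: they have to be found in the camera images.
- stand: Grey steel reel unwinder fixed to the bench, 240 x 144 mm, 80 mm high at its end plate. Origin on the bench under its middle; x points up the ramp to the end plate, y left, z up. Two lanes, each 66 mm wide, centre lines at y = +35 and -35 mm, with 4 mm cheeks between and outside them, 22 mm above the ramp (60 mm above the bench beside the rollers). Open down to the bench in front of the toe.
- ramp: Aluminium ramp of both lanes, fixed in the stand, rising 10 degrees. Origin on its surface at the toe, midway between the lanes (stand x -115, z 12 mm); x runs up the slope, z is square to it. A 9 mm lip at x = 0 keeps parked reels from rolling out. A reel on the ramp has its centre at z = 40 mm: x = 25 mm when parked, 165 mm when it goes over the front roller.
- roller_crest (a point): Top of the front rollers, midway between the lanes: stand frame (49, 0, 41) mm, flush with the ramp. Each lane has two free-turning steel rollers, 16 mm in diameter, lying across it with axes at stand x = 49 and 99 mm, 33 mm above the bench. A reel passing over the front roller has its centre at stand x 49, z 81 mm.
- end_stop (a point): Inner face of the upright end plate behind the rollers, midway between the lanes: stand frame x = 117 mm. It stops a reel pushed too far; a seated reel's rim is 3 mm short of it.
- reel_yellow: Yellow wire reel to push: a cylinder lying across its lane, flanges 80 mm in diameter, 60 mm wide overall, winding 66 mm in diameter between the 6 mm flanges; 0.3 to 0.6 kg. Origin at its centre, y along its axle (x, z turn as it rolls). It starts parked at the foot of either lane against the lip, centre at stand x -97, z 56 mm. Let go on the slope, it rolls back.
- reel_blue: Blue reel of the same make and size, parked at the foot of the other lane, to be left alone. Origin at its centre, y along its axle.
- seat_left (a point): Where the centre of a reel lies when it sits home on the two rollers of the left (+y) lane: stand frame (74, 35, 74) mm. It drops 7 mm into this seat once past the front roller, and stays there by itself.
- seat_right (a point): The same for the right lane: stand frame (74, -35, 74) mm.
- flux: Amber flux bottle, 40 mm in diameter, 95 mm high, standing to the left of the unwinder, loose. Origin under its middle.
- screwdriver: Red-handled screwdriver, 190 mm long, lying loose on the bench to the right of the unwinder, roughly along it.
- pliers: Black-handled long-nose pliers, 150 mm long, lying loose on the bench to the left of the flux bottle. Origin at the joint.
Mind the look-alikes: they are no part of the job. There is more than one size of the reel_yellow; the one meant has the size given above.

How it is judged:
On the way:
1. the yellow reel is on its way up the slope, on the ramp (x of reel_yellow in the frame of ramp between 0.075 and 0.16 m and z of reel_yellow in the frame of ramp below 0.046 m), for 0.1 s.
At the end, for the whole second after the job is handed in: The yellow reel sits at rest on the two rollers of its lane, its centre within 5 mm of the lane's seat point and its axle square to the lane within 0.1 rad; the blue reel is within 12 mm of where it was parked, and the bottle (upright), screwdriver and pliers within 15 mm of where they were ((distance between reel_yellow and seat_left below 0.005 m or distance between reel_yellow and seat_right below 0.005 m) and angle between the y axis of reel_yellow and the y axis of stand, either way round below 0.1 rad and linear speed of reel_yellow below 0.02 m/s and angular speed of reel_yellow below 0.5 rad/s and distance of reel_blue from where it was at the start of the episode below 0.012 m and distance of each of flux, screwdriver, pliers from where it was at the start of the episode below 0.015 m and angle between flux's own z axis and vertical below 0.2 rad); the robot touches nothing.
It fails at once if the yellow reel is lifted more than 10 mm off the ramp (it is to be pushed, not carried) (z of reel_yellow in the frame of ramp above 0.05 m).
It fails at once if the yellow reel runs free on the slope: faster than 0.2 m/s with no finger touching it (it rolls back or was flicked up) (x of reel_yellow in the frame of ramp between 0.035 and 0.155 m and linear speed of reel_yellow above 0.2 m/s and contact force between the fingers and reel_yellow below 0.02 N).
It fails at once if the blue reel is moved from its place or lifted (distance of reel_blue from where it was at the start of the episode above 0.015 m).
It fails at once if the flux bottle, screwdriver or pliers are moved (distance of any of flux, screwdriver, pliers from where it was at the start of the episode above 0.025 m).
It also fails if it takes over 35 s, if anything falls off the work surface, if the arm or the gripper's body presses on something with over 40 N, if the wrist force passes 120 N, or if a joint passes its speed limit or range.

ROBOT

A 6-joint arm with a two-finger parallel gripper is mounted at the origin on the work surface. World frame = base frame: x ahead of the robot, y to its left, z up, the work surface at z = 0. Lengths are in m, angles in rad, forces in N, time in s.
With the tool pointing down it reaches from about 0.375 to 0.9 m from the base axis. Payload 3.1 kg.
Tool frame: the origin (TCP) lies at the centre of the arm's flange, where the gripper is bolted on; the fingertips stand 182 mm ahead of it and the grasp point (between the pads) lies 164 mm ahead of it; z points along the fingers, y is the line along which they close (so a half turn about z gives the same grasp; the last joint's range is limited). The gripper opens to 87 mm and grips with 3 to 60 N. Pads are 19 mm wide; open, the fingers measure 117 mm over their backs; the gripper's body (75 mm by 190 mm) begins 51 mm behind the grasp point.
Start: joints at [1.065, 0.527, 1.433, -0, 1.181, -0.178], TCP at [0.201, 0.592, 0.405] pointing down, gripper open.
Joint ranges: [-3.08, 3.08], [-0.75, 2.2], [0.22, 2.44], [-1.43, 4.57], [0, 2.65], [-2.85, 2.85]. Speed limits (rad/s): [2.79, 2.79, 3.14, 3.14, 3.14, 3.14].

INTERFACE

Orientations are given as a unit quaternion [x, y, z, w].
In Python, from rig import * gives the robot as it stands.
- The arm moves only by the tool move_arm, never from a script. Its argument "commands" is a list that holds one entry, the list of rows, each a list of 6 numbers: the shift along the tool's x, y, z in units of 40 mm (1.0 is 40 mm), then the turn, a rotation vector about the tool's x, y, z in rad. A call has 1 to 12 rows; each row is the pose to reach, as a shift and turn from the pose commanded when the call began, along the tool's axes at that moment; what a row does not reach only later rows make up. A row lasts 1/8 s, in which the tool goes at most 62.5 mm and 10.7 degrees, less where a joint would pass 70% of its speed; a pose out of reach is approached as far as the arm can. A call with a gripper value outside its range is refused whole. "claw" is the closure, from -1 (fully open) to 1 (shut), so that 0 is half open, set as the call begins (left out, the last holds). The fingers move at their own pace and stop on an object; "squeeze" is the grip in N (left out, the last holds). Time passes only in rows, so rows that repeat a pose let the fingers close. It gives the time, the measured TCP pose, the force, the opening and the grip force at its end, in the units of the state.
- get_obs(): the state, without advancing time (a new reading comes with each control period).
- camera(name): name is "side" or "top"; returns a dict with "pixels" (400x640x3 uint8, blue, green, red), "range_z" (400x640 float32, m along the optical axis (not along the pixel's ray), 0 where there is no reading), "camera_matrix" (3x3 intrinsics, pixels), "extrinsics" (4x4, takes a point from world to camera coordinates). Camera axes: x right, y up, looking along -z (the intrinsics and any distortion apply to the point x, -y, -z); pixel columns grow to the right and rows downward; lengths in m; the calibration is good to about 2 mm. A picture is of the moment at which its call begins.
- hand_in(): hands the job in; it is judged then, once.
The state is a dict: "time": time; "q": joint angles; "joint_velocities": joint speeds; "joint_torque": joint torques, N m; "position": TCP position; "tool_rot": TCP orientation; "ft_force": force on the tool from outside, world axes, zero at the start; "moment": the same for the moment, N m; "grip_width": finger opening in m; "grip_force": force on a finger pad.
Only numpy, scipy, OpenCV 4.12 (cv2) and the standard library are available. Lean on these libraries where they do the work, as an engineer would, in place of code of your own. Each camera call takes 0.05 s, during which the arm holds its last target. There are 200 camera calls.

## Working session

There is one attempt and no reset: what is moved stays moved. The work goes in short steps, Python scripts to look and compute and a tool call to move; the robot and the scene stay as the last step left them, time stands still between calls to the robot, and variables do not carry over. Pictures are saved under pics/ and viewed, at most 10 in all, crops included, and the job is handed in when it is done.

Besides the shell and the picture viewer there is one more tool, called after "Request:" by a JSON object that holds its "fn" and its "kwargs", one argument or row to a line. move_arm: Moves the arm, as the interface text tells. Its arguments: {"type":"object","properties":{"commands":{"type":"array","items":{"type":"array","items":{"type":"array","items":{"type":"number"}}}},"claw":{"type":"number"},"squeeze":{"type":"number"}},"required":["commands"]}

```bash
mkdir -p pics; cat > h.py <<'E'
from rig import *
import numpy as np, cv2
def cloud(c):
    K=c["camera_matrix"];E=c["extrinsics"];d=c["range_z"]
    v,u=np.mgrid[0:400,0:640]
    P=np.stack([(u-K[0,2])/K[0,0]*d,-(v-K[1,2])/K[1,1]*d,-d],-1)
    return (P-E[:3,3])@E[:3,:3]
E
python3 - <<'E'
from h import *
for n in("side","top"):
    c=camera(n);cv2.imwrite(f"pics/{n}0.png",c["pixels"]);np.savez(f"/tmp/{n}.npz",**c)
    E=c["extrinsics"];print(n,-E[:3,:3].T@E[:3,3],c.keys(),(c["range_z"]>0).mean())
o=get_obs();print(o)
E
```

```text
side [0.35111851 0.7712827  0.61018141] dict_keys(['pixels', 'range_z', 'camera_matrix', 'extrinsics']) 0.996015625
top [0.37487507 0.08668753 1.0155071 ] dict_keys(['pixels', 'range_z', 'camera_matrix', 'extrinsics']) 0.9959609375
{'time': 0.1, 'q': array([ 1.06546664e+00,  5.28346545e-01,  1.43377968e+00, -2.64633810e-05,
        1.18140031e+00, -1.78541284e-01]), 'joint_velocities': array([ 0.00042888, -0.00195402, -0.00328392,  0.00242005, -0.00088594,
        0.00076096]), 'joint_torque': array([-7.22428267e-04, -4.40985775e+01, -1.77149230e+01,  6.34684274e-02,
        5.34146593e-02, -2.25147909e-05]), 'position': array([0.20047139, 0.59164396, 0.40388377]), 'tool_rot': array([ 1.62663086e-01,  9.86681197e-01, -9.15064174e-04, -3.12697817e-04]), 'ft_force': array([-0.37476412, -0.91335969, -1.11809698]), 'moment': array([-0.00743809,  0.01457947, -0.02307955]), 'grip_force': 0.0, 'grip_width': 0.08728640473959655}
```

View pics/top0.png

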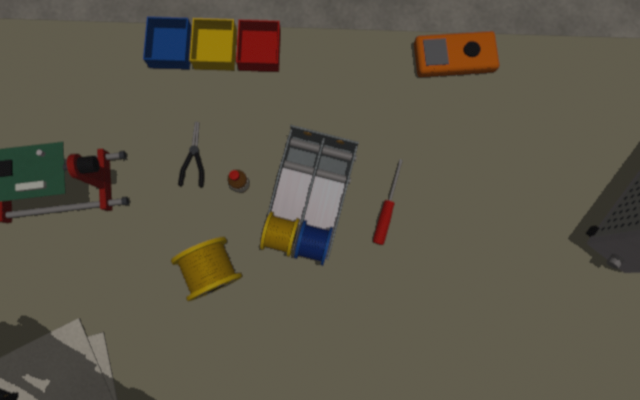

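View pics/side0.png

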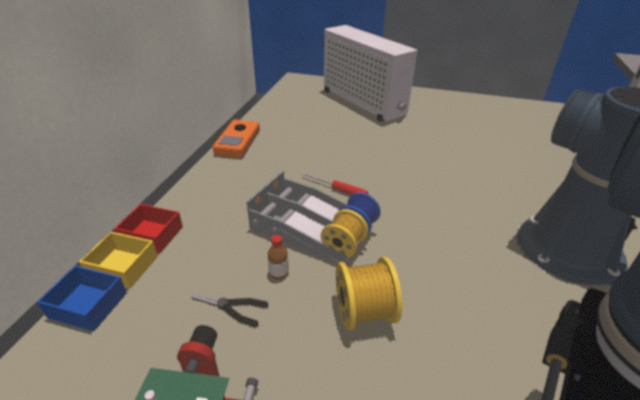

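The top view shows the small yellow reel in the left lane at about (280,234) and the blue one beside it at (313,242). The ramp runs towards the end plate at (323,135). The larger look-alike is at (206,268), the flux bottle at (237,180) and the screwdriver at (385,220).

```bash
python3 - <<'E'
from h import *
from scipy.optimize import least_squares
c=dict(np.load("/tmp/top.npz"));P=cloud(c);hsv=cv2.cvtColor(c["pixels"],cv2.COLOR_BGR2HSV);v,u=np.mgrid[0:400,0:640]
print("bench",np.median(P[300:380,400:500,2]))
roi=(u>250)&(u<365)&(v>120)&(v<275)
H,S,V=[hsv[...,i].astype(int) for i in range(3)]
Y=roi&(H>15)&(H<35)&(S>150)&(P[...,2]>.04);B=roi&(H>100)&(H<130)&(S>140)&(P[...,2]>.04)
W=roi&(V>110)&(S<60)&(P[...,2]>.005)&(v>160)
for n,m in(("Y",Y),("B",B),("W",W)):
    p=P[m];print(n,m.sum(),p.mean(0).round(4),p.min(0).round(3),p.max(0).round(3))
    if n!="W":
        r=cv2.minAreaRect(p[p[:,2]>.07][:,:2].astype(np.float32)*1000);print(r)
p=P[W];A=np.c_[p[:,:2],np.ones(len(p))];k=np.linalg.lstsq(A,p[:,2],rcond=None)[0]
print("ramp slope",np.degrees(np.arctan(np.hypot(*k[:2]))),"yaw",np.degrees(np.arctan2(k[1],k[0])))
S_=roi&(P[...,2]>.012)
r=cv2.minAreaRect(P[S_][:,:2].astype(np.float32)*1000);print("stand",r)
E_=roi&(P[...,2]>.07)&(v<160);print("endplate",E_.sum(),cv2.minAreaRect(P[E_][:,:2].astype(np.float32)*1000),P[E_][:,2].max())
# fit a cylinder axis r=40 on flanges from both reels: highest points
for m in(Y,B):
    p=P[m];t=p[p[:,2]>np.percentile(p[:,2],90)];print(t.mean(0),)
# flux
m=(u>220)&(u<255)&(v>160)&(v<200)&(P[...,2]>.02);print("flux",P[m].mean(0),P[m].max(0))
E
```

```text
bench 0.0014070844993076671
Y 1035 [0.4669 0.1541 0.0869] [0.375 0.033 0.041] [0.678 0.192 1.016]
((449.18536376953125, 125.41468811035156), (144.32952880859375, 85.18345642089844), 58.075653076171875)
B 948 [0.4497 0.088  0.091 ] [0.375 0.053 0.06 ] [0.49  0.122 1.016]
((431.6441955566406, 92.25680541992188), (59.08359909057617, 107.91337585449219), 76.6732406616211)
W 2877 [0.5458 0.1016 0.0351] [0.375 0.028 0.018] [0.608 0.175 1.016]
ramp slope 26.29768975809149 yaw 179.75986550934553
stand ((530.75390625, 104.02580261230469), (151.546875, 295.3244934082031), 76.64894104003906)
endplate 253 ((542.8381958007812, 48.98303985595703), (318.1206970214844, 131.65170288085938), 9.829757690429688) 1.0155070970484246
[0.46702984 0.15241083 0.12198341]
[0.44988296 0.09082685 0.15339264]
flux [0.56892912 0.2377531  0.09153009] [0.5977145  0.26532941 1.0155071 ]
```

Drop the pixels without range (they collapse onto the camera) and fit again.

```bash
python3 - <<'E'
from h import *
c=dict(np.load("/tmp/top.npz"));P=cloud(c);hsv=cv2.cvtColor(c["pixels"],cv2.COLOR_BGR2HSV);v,u=np.mgrid[0:400,0:640]
ok=(c["range_z"]>0)&(P[...,2]<.2)
roi=(u>250)&(u<365)&(v>120)&(v<275)&ok
H,S,V=[hsv[...,i].astype(int) for i in range(3)]
Y=roi&(H>15)&(H<35)&(S>150)&(P[...,2]>.04)&(v>200);B=roi&(H>100)&(H<130)&(S>140)&(P[...,2]>.04)&(v>200)
W=roi&(V>110)&(S<60)&(P[...,2]>.012)&(P[...,2]<.045)&(v>165)&(v<215)
W=cv2.erode(W.astype(np.uint8),np.ones((5,5)))>0
C={}
for n,m in(("Y",Y),("B",B)):
    p=P[m];print(n,m.sum(),p.min(0).round(3),p.max(0).round(3))
    p=p[p[:,2]>.075];print(cv2.minAreaRect(p[:,:2].astype(np.float32)*1000),len(p))
p=P[W];A=np.c_[p[:,:2],np.ones(len(p))];k=np.linalg.lstsq(A,p[:,2],rcond=None)[0]
print("ramp",len(p),p.mean(0),"slope",np.degrees(np.arctan(np.hypot(*k[:2]))),"yaw",np.degrees(np.arctan2(k[1],k[0])))
r=cv2.minAreaRect(P[roi&(P[...,2]>.012)][:,:2].astype(np.float32)*1000);print("stand",r)
E_=roi&(P[...,2]>.068)&(v<160);print("end",E_.sum(),cv2.minAreaRect(P[E_][:,:2].astype(np.float32)*1000),P[E_][:,2].max())
m=(u>220)&(u<255)&(v>160)&(v<200)&(P[...,2]>.03)&ok;print("flux",P[m].mean(0),P[m].min(0),P[m].max(0))
E
```

```text
Y 1025 [0.426 0.118 0.041] [0.509 0.192 0.099]
((468.9422607421875, 153.90362548828125), (60.521121978759766, 69.17143249511719), 76.03671264648438) 912
B 942 [0.412 0.053 0.06 ] [0.49  0.122 0.101]
((451.89898681640625, 87.4320068359375), (58.96503829956055, 66.58353424072266), 77.0085220336914) 869
ramp 1616 [0.55420241 0.10322258 0.03265489] slope 10.096204621137899 yaw -13.610410759811474
stand ((548.5545043945312, 99.66818237304688), (151.54393005371094, 258.6180725097656), 76.78372192382812)
end 260 ((671.517822265625, 70.87296295166016), (142.9344024658203, 6.24260950088501), 76.29222869873047) 0.08557658313111557
flux [0.57439624 0.24213279 0.06890863] [0.55913461 0.22616253 0.03022276] [0.5977145  0.26532941 0.09879107]
```

```bash
python3 - <<'E'
from h import *
c=dict(np.load("/tmp/top.npz"));P=cloud(c);v,u=np.mgrid[0:400,0:640]
ok=(c["range_z"]>0)&(P[...,2]<.3)
m=ok&(u>165)&(u<250)&(v>225)&(v<305)&(P[...,2]>.03)
print(P[m].min(0),P[m].max(0))
for z in(.09,.1,.11,.12): q=P[m&(P[...,2]>z)];print(z,len(q),q.min(0)if len(q)else"",q.max(0)if len(q) else"")
o=get_obs();p=np.array(o["position"])
from scipy.spatial.transform import Rotation as R
T=R.from_quat(o["tool_rot"]);y=np.radians(-13.8);ex=np.array([np.cos(y),np.sin(y),0]);ey=np.array([-ex[1],ex[0],0])
O=np.array([.5555,.0982,0])
t=O-.165*ex+.035*ey+[0,0,.400]
print(T.as_matrix().round(3),t,"shift units",T.inv().apply(t-p)/.04)
print("x axis ang",np.degrees(np.arctan2(*T.as_matrix()[[1,0],0])))
E
```

```text
[0.33380633 0.22542235 0.03096918] [0.46059012 0.36240766 0.11875039]
0.09 1849 [0.33746758 0.23522604 0.09000846] [0.45557872 0.35526132 0.11875039]
0.1 1231 [0.34346509 0.2411746  0.10000665] [0.45072622 0.34912097 0.11875039]
0.11 263 [0.34767423 0.25214675 0.11001632] [0.44577398 0.3356402  0.11875039]
0.12 0  
[[-0.947  0.321 -0.001]
 [ 0.321  0.947 -0.002]
 [ 0.    -0.002 -1.   ]] [0.40361151 0.17154772 0.4       ] shift units [-8.18099311 -8.31626881  0.11034491]
x axis ang 161.27696331866062
```

Request:
{"fn": "move_arm", "kwargs": {
  "commands": [
    [[-0.82,-0.83,0,0,0,0.148],[-1.64,-1.66,0,0,0,0.297],[-2.45,-2.49,0,0,0,0.445],[-3.27,-3.33,0,0,0,0.594],[-4.09,-4.16,0,0,0,0.742],[-4.91,-4.99,0,0,0,0.891],[-5.73,-5.82,0,0,0,1.04],[-6.54,-6.65,0,0,0,1.188],[-7.36,-7.48,0,0,0,1.337],[-8.18,-8.32,0.1,0,0,1.485],[-8.18,-8.32,0.1,0,0,1.485],[-8.18,-8.32,0.1,0,0,1.485]]
  ],
  "claw": 1,
  "squeeze": 3
}}

```text
time: 1.6
position: [0.4033, 0.1717, 0.4005]
tool_rot: [0.787, 0.617, -0.0, -0.0]
ft_force: [-0.4, 0.4, -0.3]
grip_width: 0.0006
grip_force: 0.0
```

```bash
cat >> h.py <<'E'
from scipy.spatial.transform import Rotation as R
yw=np.radians(-13.8);ex=np.array([np.cos(yw),np.sin(yw),0]);ey=np.array([-ex[1],ex[0],0]);O=np.array([.5555,.0982,0])
def rep():
    o=get_obs();p=np.array(o["position"]);T=R.from_quat(o["tool_rot"]);M=T.as_matrix()
    d=p-O;print("t",round(o["time"],2),"stand tcp",(d@ex*1e3).round(1),(d@ey*1e3).round(1),"tip z",round(p[2]*1e3-182,1),"F",np.round(o["ft_force"],2),"grip",o["grip_width"])
    print("tool axes in stand",np.round(np.stack([ex,ey,[0,0,1]])@M,3).tolist())
    return p,T
E
python3 - <<'E'
from h import *
rep();c=camera("side");cv2.imwrite("pics/s1.png",c["pixels"])
E
```

```text
t 1.6 stand tcp -165.3 35.1 tip z 218.5 F [-0.42  0.44 -0.29] grip 0.0005512325410382693
tool axes in stand [[0.0, 1.0, -0.001], [1.0, -0.0, -0.0], [-0.0, -0.001, -1.0]]
```

View pics/s1.png

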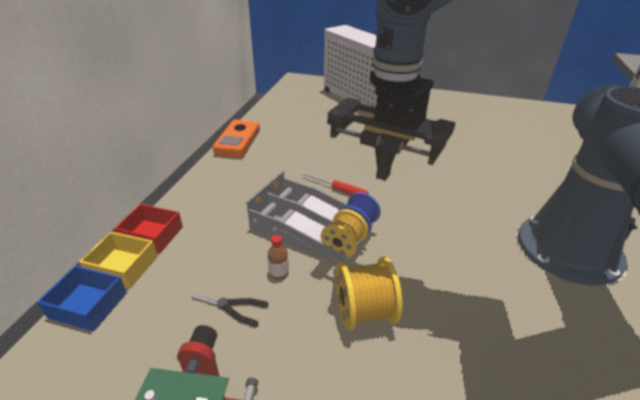

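The side view shows the closed fingers at (383,170), above and behind the yellow reel at (345,230). The wide gripper body lies along the ramp, clear of the large reel. Next I descend.

Request:
{"fn": "move_arm", "kwargs": {
  "commands": [
    [[0,0,0.8,0,0,0],[0,0,1.8,0,0,0],[0,0,2.8,0,0,0],[0,0,3.7,0,0,0],[0,0,4.3,0,0,0],[0,0,4.3,0,0,0],[0,0,4.3,0,0,0]]
  ]
}}

```text
time: 2.52
position: [0.4036, 0.1725, 0.2293]
tool_rot: [0.786, 0.618, 0.0, 0.0]
ft_force: [0.7, 0.5, -0.7]
grip_width: 0.0003
grip_force: 0.0
```

```bash
python3 - <<'E'
from h import *
rep();c=camera("side");cv2.imwrite("pics/s2.png",cv2.resize(c["pixels"][100:300,230:450],None,fx=3,fy=3)[:600])
E
```

```text
t 2.52 stand tcp -165.3 35.9 tip z 47.3 F [ 0.73  0.49 -0.68] grip 0.0003453144258830076
tool axes in stand [[-0.002, 1.0, 0.001], [1.0, 0.002, 0.0], [0.0, 0.001, -1.0]]
```

View pics/s2.png

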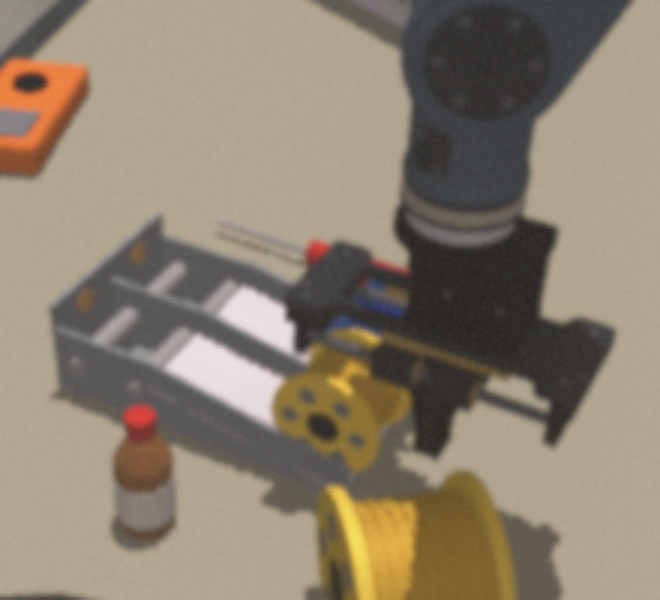

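The fingertips stand behind the yellow reel, at about (430,440) in the crop, with the body above it. I ease forward to contact.

Request:
{"fn": "move_arm", "kwargs": {
  "commands": [
    [[-0.02,0.1,0,0,0,0],[-0.02,0.2,0,0,0,0],[-0.02,0.3,0,0,0,0],[-0.02,0.4,0,0,0,0],[-0.02,0.46,0,0,0,0],[-0.02,0.52,0,0,0,0],[-0.02,0.58,0,0,0,0],[-0.02,0.64,0,0,0,0]]
  ]
}}

```text
time: 3.58
position: [0.4282, 0.1648, 0.2287]
tool_rot: [0.787, 0.617, -0.0, -0.0]
ft_force: [-1.1, -0.4, 0.8]
grip_width: 0.0002
grip_force: 0.8
```

```bash
cat >> h.py <<'E'
def reel():
    c=camera("top");P=cloud(c);h=cv2.cvtColor(c["pixels"],cv2.COLOR_BGR2HSV).astype(int);v,u=np.mgrid[0:400,0:640]
    d=P-O;sx=d@ex;sy=d@ey
    m=(h[...,0]>15)&(h[...,0]<35)&(h[...,1]>150)&(c["range_z"]>0)&(P[...,2]>.045)&(P[...,2]<.14)&(abs(sx)<.15)&(sy>0)&(sy<.08)
    print("reel px",m.sum(),"x",np.percentile(sx[m],[1,99]).round(4),"y",np.percentile(sy[m],[1,99]).round(4),"ztop",np.percentile(P[m][:,2],99).round(4))
    return c
E
python3 - <<'E'
from h import *
rep();reel()
E
```

```text
t 3.58 stand tcp -139.5 34.3 tip z 46.7 F [-1.05 -0.37  0.75] grip 0.0001993511024562372
tool axes in stand [[0.0, 1.0, -0.001], [1.0, -0.0, -0.0], [-0.0, -0.001, -1.0]]
reel px 4 x [0.1158 0.1171] y [0.0339 0.0384] ztop 0.068
```

Request:
{"fn": "move_arm", "kwargs": {
  "commands": [
    [[0,0.08,-0.01,0,0,0],[0,0.2,-0.03,0,0,0],[0,0.32,-0.05,0,0,0],[0,0.44,-0.07,0,0,0],[0,0.56,-0.09,0,0,0],[0,0.68,-0.115,0,0,0],[0,0.8,-0.135,0,0,0],[0,0.92,-0.155,0,0,0],[0,1.04,-0.175,0,0,0],[0,1.14,-0.19,0,0,0],[0,1.2,-0.2,0,0,0],[0,1.24,-0.21,0,0,0]]
  ]
}}

```text
time: 5.12
position: [0.4766, 0.1529, 0.2371]
tool_rot: [0.787, 0.617, -0.0, -0.0]
ft_force: [-1.4, 0.9, 1.1]
grip_width: 0.0002
grip_force: 0.8
```

```bash
python3 - <<'E'
from h import *
rep();reel();c=camera("side");cv2.imwrite("pics/s3.png",cv2.resize(c["pixels"][100:300,230:450],None,fx=3,fy=3)[:600])
E
```

```text
t 5.12 stand tcp -89.7 34.3 tip z 55.1 F [-1.41  0.89  1.13] grip 0.00023258508782336387
tool axes in stand [[0.0, 1.0, -0.0], [1.0, -0.0, -0.0], [-0.0, -0.0, -1.0]]
reel px 3 x [0.1161 0.1174] y [0.0344 0.0383] ztop 0.0638
```

View pics/s3.png

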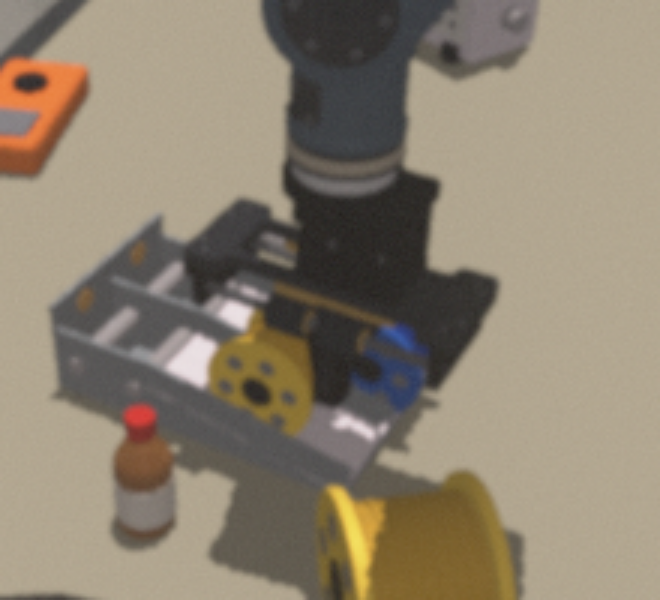

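The yellow reel is about halfway up and against the finger, near (260,390) in the crop, and blue is still parked at (395,365). I keep pushing.

Request:
{"fn": "move_arm", "kwargs": {
  "commands": [
    [[0,0.08,-0.01,0,0,0],[0,0.2,-0.03,0,0,0],[0,0.32,-0.05,0,0,0],[0,0.44,-0.07,0,0,0],[0,0.56,-0.09,0,0,0],[0,0.68,-0.115,0,0,0],[0,0.8,-0.135,0,0,0],[0,0.92,-0.155,0,0,0],[0,1.04,-0.175,0,0,0],[0,1.16,-0.195,0,0,0],[0,1.28,-0.215,0,0,0],[0,1.4,-0.235,0,0,0]]
  ]
}}

```text
time: 6.72
position: [0.5312, 0.1395, 0.2466]
tool_rot: [0.787, 0.617, -0.0, -0.0]
ft_force: [-1.1, 0.6, 0.3]
grip_width: 0.0004
grip_force: 0.8
```

Request:
{"fn": "move_arm", "kwargs": {
  "commands": [
    [[0,0.1,-0.02,0,0,0],[0,0.2,-0.03,0,0,0],[0,0.3,-0.05,0,0,0],[0,0.4,-0.07,0,0,0],[0,0.48,-0.08,0,0,0],[0,0.56,-0.09,0,0,0],[0,0.64,-0.11,0,0,0]]
  ]
}}

```text
time: 7.6
position: [0.556, 0.1334, 0.251]
tool_rot: [0.787, 0.617, 0.0, 0.0]
ft_force: [-0.4, 0.6, 0.6]
grip_width: 0.0007
grip_force: 0.3
```

```bash
python3 - <<'E'
from h import *
rep();reel();c=camera("side");cv2.imwrite("pics/s4.png",cv2.resize(c["pixels"][100:300,230:450],None,fx=3,fy=3)[:600])
E
```

```text
t 7.6 stand tcp -7.9 34.3 tip z 69.0 F [-0.36  0.61  0.62] grip 0.0006933095184429446
tool axes in stand [[0.0, 1.0, 0.0], [1.0, -0.0, 0.0], [0.0, 0.0, -1.0]]Traceback (most recent call last):
  File "<stdin>", line 2, in <module>
  File "h.py", line 19, in reel
    print("reel px",m.sum(),"x",np.percentile(sx[m],[1,99]).round(4),"y",np.percentile(sy[m],[1,99]).round(4),"ztop",np.percentile(P[m][:,2],99).round(4))
                                ~~~~~~~~~~~~~^^^^^^^^^^^^^^
    return _quantile_unchecked(
        a, q, axis, out, overwrite_input, method, keepdims, weights)
    return _ureduce(a,
                    func=_quantile_ureduce_func,
    ...<5 lines>...
                    overwrite_input=overwrite_input,
                    method=method)
    r = func(a, **kwargs)
    result = _quantile(arr,
                       quantiles=q,
    ...<2 lines>...
                       out=out,
                       weights=wgt)
    slices_having_nans = np.isnan(arr[-1, ...])
                                  ~~~^^^^^^^^^
IndexError: index -1 is out of bounds for axis 0 with size 0
```

Request:
{"fn": "move_arm", "kwargs": {
  "commands": [
    [[0,0.1,-0.02,0,0,0],[0,0.2,-0.03,0,0,0],[0,0.3,-0.04,0,0,0],[0,0.4,-0.04,0,0,0],[0,0.48,-0.04,0,0,0],[0,0.56,-0.04,0,0,0],[0,0.62,-0.04,0,0,0],[0,0.62,-0.04,0,0,0]]
  ]
}}

```text
time: 8.65
position: [0.58, 0.1275, 0.2525]
tool_rot: [0.787, 0.617, 0.0, 0.0]
ft_force: [-0.1, -1.0, 0.0]
grip_width: 0.0006
grip_force: 0.0
```

```bash
python3 - <<'E'
from h import *
rep();c=camera("side");cv2.imwrite("pics/s4.png",cv2.resize(c["pixels"][100:300,230:450],None,fx=3,fy=3)[:600])
E
```

```text
t 8.65 stand tcp 16.8 34.3 tip z 70.5 F [-0.15 -0.98  0.04] grip 0.0005943181692163951
tool axes in stand [[0.0, 1.0, 0.0], [1.0, -0.0, 0.0], [0.0, 0.0, -1.0]]
```

View pics/s4.png

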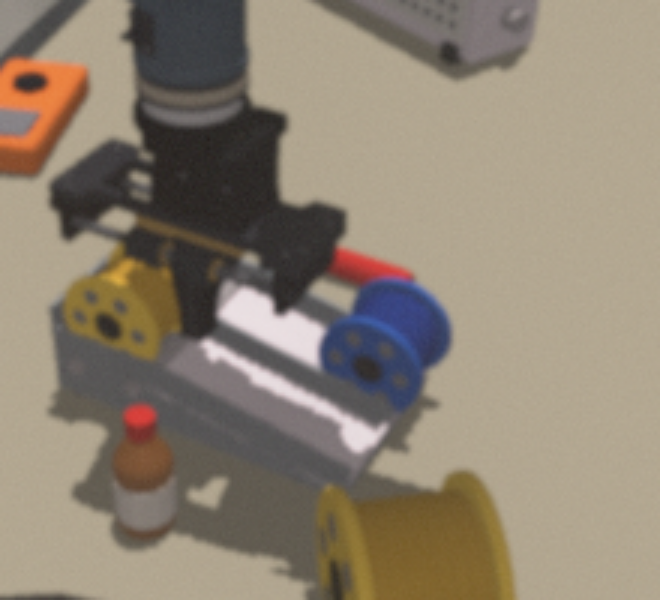

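The yellow reel has dropped next to the end plate, with its hub at (108,326), and the grip force is zero. I back off and rise.

Request:
{"fn": "move_arm", "kwargs": {
  "commands": [
    [[0,-0.3,0,0,0,0],[0,-0.9,0,0,0,0],[0,-1.4,-0.4,0,0,0],[0,-1.7,-1.2,0,0,0],[0,-2.0,-2.2,0,0,0],[0,-3.0,-3.2,0,0,0],[0,-4.2,-3.6,0,0,0],[0,-5.2,-3.6,0,0,0],[0,-5.2,-3.6,0,0,0],[0,-5.2,-3.6,0,0,0]]
  ]
}}

```text
time: 9.95
position: [0.3778, 0.1773, 0.3968]
tool_rot: [0.787, 0.617, 0.001, 0.0]
ft_force: [0.5, -0.2, -0.0]
grip_width: 0.0005
grip_force: 0.0
```

```bash
python3 - <<'E'
from h import *
rep();reel();c=reel();P=cloud(c);d=P-O
h=cv2.cvtColor(c["pixels"],cv2.COLOR_BGR2HSV).astype(int)
cv2.imwrite("pics/t5.png",c["pixels"])
E
```

```text
t 9.95 stand tcp -191.4 34.5 tip z 214.8 F [ 0.54 -0.24 -0.01] grip 0.00046387313351969824
tool axes in stand [[-0.0, 1.0, 0.001], [1.0, 0.0, 0.0], [0.0, 0.001, -1.0]]
reel px 1056 x [0.0363 0.1074] y [0.0053 0.0646] ztop 0.1155
reel px 1056 x [0.036 0.106] y [0.0052 0.0646] ztop 0.1156
```

View pics/t5.png

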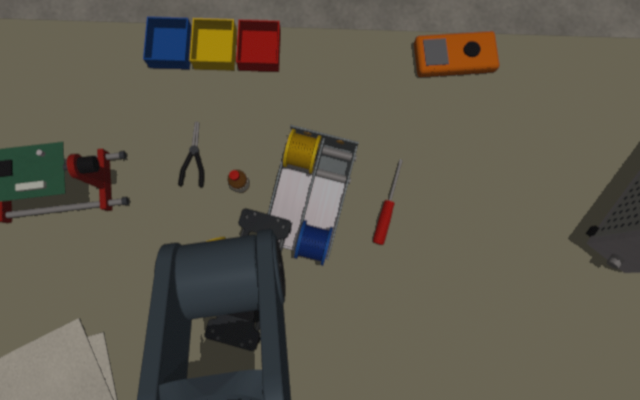

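The yellow reel now sits at (302,150) with its top 114 mm high, which matches the seat (74 + 40). Blue, flux, screwdriver and pliers have not moved. I let any spin die out, then hand in.

Request:
{"fn": "move_arm", "kwargs": {
  "commands": [
    [[0,0,0,0,0,0],[0,0,0,0,0,0],[0,0,0,0,0,0],[0,0,0,0,0,0],[0,0,0,0,0,0],[0,0,0,0,0,0],[0,0,0,0,0,0],[0,0,0,0,0,0],[0,0,0,0,0,0],[0,0,0,0,0,0],[0,0,0,0,0,0],[0,0,0,0,0,0]]
  ]
}}

```text
time: 11.55
position: [0.3778, 0.1772, 0.3965]
tool_rot: [0.787, 0.617, -0.0, -0.0]
ft_force: [1.1, 1.0, 0.1]
grip_width: 0.0004
grip_force: 0.0
```

Request:
{"fn": "move_arm", "kwargs": {
  "commands": [
    [[0,0,0,0,0,0],[0,0,0,0,0,0],[0,0,0,0,0,0],[0,0,0,0,0,0],[0,0,0,0,0,0],[0,0,0,0,0,0],[0,0,0,0,0,0],[0,0,0,0,0,0],[0,0,0,0,0,0],[0,0,0,0,0,0],[0,0,0,0,0,0],[0,0,0,0,0,0]]
  ]
}}

```text
time: 13.05
position: [0.3778, 0.1772, 0.3965]
tool_rot: [0.787, 0.617, 0.0, 0.0]
ft_force: [-0.6, -0.4, 0.0]
grip_width: 0.0006
grip_force: 0.0
```

```bash
python3 - <<'E'
from h import *
# spin check: side-view hub-hole pattern over ~1 s of camera time
a=camera("side")["pixels"].astype(int)
for _ in range(12): b=camera("side")["pixels"].astype(int)
r=np.s_[185:225,245:295];q=np.s_[140:180,300:350]
print("change reel",abs(a-b)[r].mean(),"background",abs(a-b)[230:270,450:500].mean());reel()
E
```

```text
change reel 1.6295 background 1.4138333333333333
reel px 1058 x [0.0363 0.1073] y [0.0052 0.0647] ztop 0.1153
```

The reel is at rest: the picture change over it is at noise level.

```bash
python3 -c "
from rig import *
print(hand_in())"
```

```text
the job is handed in; nothing more can be done
None
```

I pushed the yellow reel up its lane and it sits at rest on the two rollers; the hand is clear, blue and the other items look unmoved in the camera view, and the job is handed in (no verdict was returned).

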